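# Hold the gloss gauge flush on the tilted coated panel

### The job

Take a gloss reading on the tilted, green-coated test panel: pick up the hand-held gloss gauge by its grey grip, lift it clear of the bench, turn it so that its yellow nose points up the slope at the yellow mark, and tilt it to match the panel. Set its round foot gently on the panel, centred in the white circle and flush all round, and press with about 8 N (a light hand push). Finish while still gripping the gauge and holding it pressed there; do not shift the panel, and leave the tub, the brush and the jar alone.

Things in the scene. Friction and masses are not known exactly. Their poses are not given: they have to be found in the camera images.
- gauge: gloss gauge, 200 g, standing on its foot, 103 mm tall. Origin: centre of the foot's underside (foot not pressed in); z up along the grip, x to the yellow nose. Black collar 48 mm across, z 16 to 30 mm; above it a square grey grip 26 x 26 mm, z 30 to 102 mm, sides square to x and y: grip across either pair of sides at z 45 to 95 mm. A yellow line on its black top points along x
- foot_face (a point): centre of the underside of the gauge's round white foot (56 mm across, 10 mm thick), the face to lie flush on the panel; axes as the gauge's. The foot is sprung: it starts to slide up into the gauge at 2 N, is in by 3 mm at 8 N and meets its stop at 5 mm (12 N); beyond that the gauge is rigid
- nose_tip (a point): tip of the gauge's yellow nose, which sticks out of the collar on the +x side to 42 mm from the gauge's axis, 8 mm wide, 10 mm high, centred at z 23 mm; axes as the gauge's
- panel: rigid test panel, 220 mm (up the slope) x 200 mm, 6 mm thick, red with a green coating, hinged at its lower edge (nearer the robot) and clamped by stiff friction at a slope that differs each time, 14 to 34 degrees from level. Origin: middle of the hinge, 30 mm above the bench; x up the slope, y along the hinge, z square out of the coated face, which is the plane z = 6 mm
- spot (a point): centre of the white circle (76 mm across) on the coated face, 110 mm up the slope from the hinge; axes as the panel's (z square out of the face). The yellow mark, a line 30 mm long and 8 mm wide, lies straight up the slope from it, 52 to 82 mm from this point
- stand: fixed steel stand of the panel: base 240 x 220 mm, 12 mm thick. Origin: centre of its underside on the bench; x level, the way the panel rises; z up. Steel arcs at both sides of the panel, 108 mm from its middle, reach 170 mm above the bench. The panel's clamp holds against pushes of up to about 40 N at the circle
- tub: bystander: open green plastic tub, 124 mm across the rim and 65 mm high; origin: centre of its underside
- brush: bystander: brush lying on the bench; origin under its middle, x along it towards the bristles
- jar: bystander: closed jar 66 mm across, 90 mm high; origin: centre of its underside
Things that resemble listed ones, but are neither listed nor needed, are in the scene too. Leave any blue or orange look-alike of the gauge alone.

How it is judged:
On the way:
1. the gauge is lifted clear of the bench in the fingers (foot more than 40 mm up, not touching the panel) (height (world z) of foot_face above 0.04 m and contact force between the fingers and gauge above 1 N and contact force between gauge and panel below 0.1 N), for 0.2 s.
At the end, for the whole second after the job is handed in: The gauge is still gripped in the fingers, at rest, its foot within 10 mm of the circle's centre, flush on the panel (within 2.6 degrees), the nose pointing up the slope at the mark (within 9 degrees), pressed on the panel with 3.5 to 25 N; the panel has not shifted by more than 10 mm (distance between foot_face and spot below 0.01 m and angle between the z axis of gauge and the z axis of panel, either way round below 0.045 rad and angle between the x axis of gauge and the x axis of panel, either way round below 0.16 rad and x of nose_tip in the frame of spot above 0.02 m and contact force between gauge and panel between 3.5 and 25 N and contact force between the fingers and gauge above 1.5 N and linear speed of gauge below 0.02 m/s and distance of spot from where it was at the start of the episode below 0.01 m); the arm keeps its last pose, push and grip.
It fails at once if the gauge is slammed or pressed on the panel with more than 60 N (contact force between gauge and panel above 60 N).
It fails at once if the panel is shifted by more than 15 mm (distance of spot from where it was at the start of the episode above 0.015 m).
It fails at once if the tub, brush or jar is pushed more than 30 mm (distance of any of tub, brush, jar from where it was at the start of the episode above 0.03 m).
It also fails if it takes over 43 s, if anything falls off the work surface, if the arm or the gripper's body presses on something with over 40 N, if the wrist force passes 120 N, or if a joint passes its speed limit or range.

### The arm

A 7-joint arm with a two-finger parallel gripper is mounted at the origin on the work surface. World frame = base frame: x ahead of the robot, y to its left, z up, the work surface at z = 0. Lengths are in m, angles in rad, forces in N, time in s.
With the tool pointing down it reaches from about 0.425 to 0.925 m from the base axis. Payload 6.8 kg.
Tool frame: the origin (TCP) lies midway between the tips of the shut fingers; the grasp point (between the pads) lies 19 mm behind it; z points along the fingers, y is the line along which they close (so a half turn about z gives the same grasp; the last joint's range is limited). The gripper opens to 85 mm and grips with 20 to 120 N. Pads are 22 mm wide; open, the fingers measure 114 mm over their backs; the gripper's body (76 mm by 85 mm) begins 54 mm behind the grasp point. The pads swing forward as they close: fully open they stand 13 mm farther back than shut.
Start: joints at [-1.237, 0.477, 0.022, 1.555, -0.011, 1.109, -0.083], TCP at [0.289, 0.61, 0.231] pointing down, gripper open.
Joint ranges: [-2.96, 2.96], [-0.34, 2.1], [-1.41, 1.46], [0.24, 2.44], [-1.37, 4.51], [0.17, 1.92], [-2.96, 2.96]. Speed limits (rad/s): [2.39, 2.39, 3.14, 3.14, 3.14, 3.14, 3.14].

### API

Orientations are given as a rotation vector (axis times angle).
In Python, from bench import r gives the robot as it stands.
- The arm moves only by the tool servo_tool, never from a script. Its arguments are lists of equal length, an entry for each row: "turn": the turn, a rotation vector about the world's x, y, z in units of 5 degrees (1.0 is 5 degrees), a list of three; "slide": the shift along the world's x, y, z in units of 30 mm (1.0 is 30 mm), a list of three; "hand": the opening, from 0 (shut) to 1 (fully open). In form: {"turn": [[rx, ry, rz], ...], "slide": [[dx, dy, dz], ...], "hand": [hand, ...]}. A call has 1 to 8 rows; each row is the pose to reach, as a shift and turn from the pose commanded when the call began; what a row does not reach only later rows make up. A row lasts 1/8 s, in which the tool goes at most 62.5 mm and 10.7 degrees, less where a joint would pass 70% of its speed; a pose out of reach is approached as far as the arm can. A call with a gripper value outside its range is refused whole. The fingers move at their own pace and stop on an object; "squeeze" is the grip in N (left out, the last holds). Time passes only in rows, so rows that repeat a pose let the fingers close. It gives the time, the measured TCP pose, the force, the opening and the grip force at its end, in the units of the state.
- r.get_obs(): the state, without advancing time (a new reading comes with each control period).
- r.grab_frame(name): name is "side" or "top" or "wrist"; returns (picture, depth): 480x640x3 uint8, red, green, blue; 480x640 float32, m along the optical axis (not along the pixel's ray), 0 where there is no reading.
- r.get_calibration(name): a dict with "fovy" (degrees; the focal length in pixels is half the picture's height over the tangent of half this angle, whatever the lens; pixels are square), "cx", "cy" (the principal point, pixels), "k1" (the pictures are not rectified: a ray, as slopes to the right and down, at radius r is drawn at 1 + k1 r^2 times it, then the intrinsics apply), "R" (3x3) and "t" (3): a world point X has camera coordinates R X + t. Camera axes: x right, y down, z forward; pixel columns grow to the right and rows downward; lengths in m; the calibration is good to about 2 mm. A picture is of the moment at which its call begins: read the wrist's pose just before it. get_calibration takes no time and is no camera call; for the wrist camera it gives the pose at the moment of the call.
- r.hand_in(): hands the job in; it is judged then, once.
The state is a dict: "clock": time; "joints": joint angles; "qvel": joint speeds; "tau": joint torques, N m; "tcp_pos": TCP position; "orientation": TCP orientation; "contact_force": force on the tool from outside, world axes, zero at the start; "moment": the same for the moment, N m; "grip_width": finger opening in m; "gripper_force": force on a finger pad.
Only numpy, scipy, OpenCV 4.12 (cv2) and the standard library are available. Lean on these libraries where they do the work, as an engineer would, in place of code of your own. Each camera call takes 0.05 s, during which the arm holds its last target. There are 200 camera calls.

## Working session

There is one attempt and no reset: what is moved stays moved. The work goes in short steps, Python scripts to look and compute and a tool call to move; the robot and the scene stay as the last step left them, time stands still between calls to the robot, and variables do not carry over. Pictures are saved under pics/ and viewed, at most 10 in all, crops included, and the job is handed in when it is done.

Besides the shell and the picture viewer there is one more tool, called as name(argument=value, ...) on one line, values as JSON. servo_tool: Moves the arm, as the interface text tells. Its arguments: {"type":"object","properties":{"turn":{"type":"array"},"slide":{"type":"array"},"hand":{"type":"array"},"squeeze":{"type":"number"}},"required":["turn","slide","hand"]}

```bash
mkdir -p pics
cat > h.py <<'E'
import numpy as np, cv2
from bench import r
def cloud(d,c):
    f=240/np.tan(np.radians(c["fovy"])/2)
    v,u=np.mgrid[0:480,0:640].astype(np.float32)
    K=np.array([[f,0,c["cx"]],[0,f,c["cy"]],[0,0,1]])
    p=cv2.undistortPoints(np.stack([u.ravel(),v.ravel()],1)[:,None],K,np.array([c["k1"],0,0,0.]))[:,0].reshape(480,640,2)
    X=np.dstack([p*d[...,None],d])
    return (X-np.array(c["t"]))@np.array(c["R"])
def grab(n):
    c=r.get_calibration(n); im,d=r.grab_frame(n); return im,d,cloud(d,c)
E
python3 - <<'E'
from h import *
print(r.get_obs())
for n in("side","top"):
    im,d,P=grab(n); np.savez(n,im=im,d=d,P=P); cv2.imwrite(f"pics/{n}1.png",im[...,::-1]); print(n,r.get_calibration(n))
E
```

```text
{'clock': 0.0, 'joints': array([-1.23709129,  0.47779604,  0.02234278,  1.55643844, -0.01154895,
        1.10928335, -0.08313038]), 'qvel': array([ 2.05403278e-04,  1.28810028e-03,  1.04530076e-03,  2.95660976e-04,
        6.28939126e-04, -4.33907646e-06, -1.73785479e-03]), 'tau': array([ 3.31811361e-05, -5.96457195e+01,  1.60807963e+00, -2.81191170e+01,
        1.25291423e-02,  9.36638389e-03,  4.15559043e-06]), 'tcp_pos': array([0.28836376, 0.60966118, 0.23033397]), 'orientation': array([-6.88339154e-01, -3.06494244e+00,  2.78294570e-03]), 'contact_force': array([-0.46370459, -0.10903665, -0.14978645]), 'moment': array([-0.04033356,  0.02820365, -0.0160256 ]), 'gripper_force': 0.0, 'grip_width': 0.08549533153295626}
side {'fovy': 49.614711054343665, 'cx': 314.1641333851724, 'cy': 235.24441204562856, 'k1': 0.04125508105798967, 'R': array([[ 0.99145253, -0.12998778, -0.01118266],
       [-0.08849358, -0.60702462, -0.78974046],
       [ 0.09586845,  0.78397978, -0.61333918]]), 't': array([-0.63042744,  0.1251663 ,  1.27004793])}
top {'fovy': 46.05083333937175, 'cx': 324.6282175823285, 'cy': 234.79608791489395, 'k1': -0.14892806157432278, 'R': array([[-2.38640813e-03, -9.99853027e-01,  1.69773221e-02],
       [-9.85144786e-01, -5.64553957e-04, -1.71724875e-01],
       [ 1.71709221e-01, -1.71349259e-02, -9.84998649e-01]]), 't': array([0.01430426, 0.61052638, 1.56623738])}
```

View pics/top1.png

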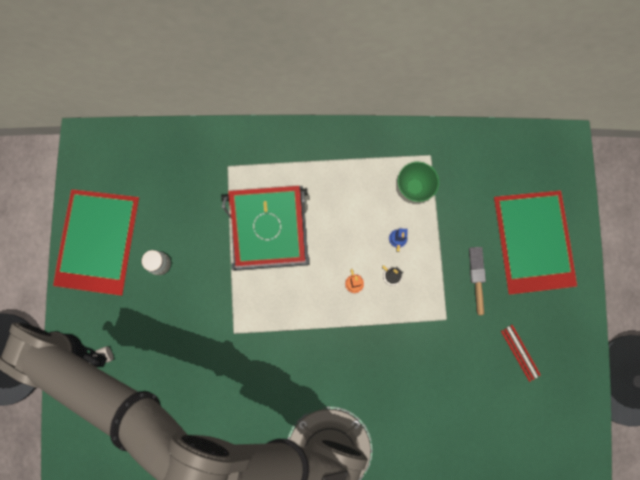

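View pics/side1.png

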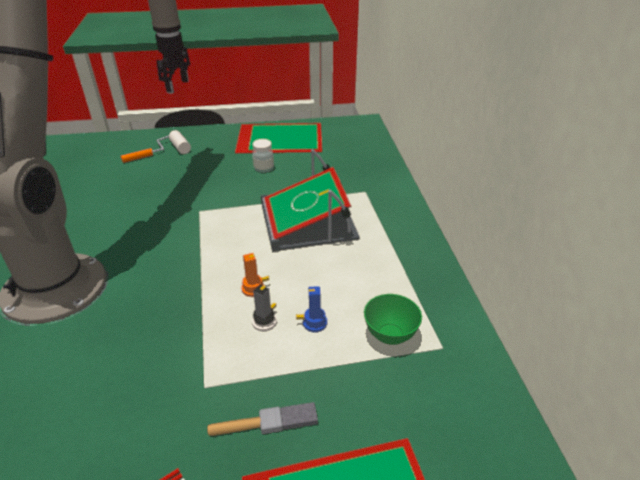

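The top view shows the panel with its circle at about (267,227) and the mark at (265,206). The grey/black gauge is at (394,275) with its nose pointing up-left. The blue look-alike is at (398,238) and the orange one at (355,284). Next I'll measure these.

Run:
```python
from h import *
for n,box in(("top",(195,270,225,312)),("side",(165,250,255,360))):
    z=np.load(n+".npz"); im=z["im"].astype(int);P=z["P"];d=z["d"]
    r0,r1,c0,c1=box; m=np.zeros((480,640),bool); m[r0:r1,c0:c1]=1; m&=d>0
    R,G,B=im[...,0],im[...,1],im[...,2]
    g=m&(G>R*2)&(G>B*1.2)&(G>90)&(P[...,2]>.03); X=P[g]
    for _ in range(4):
        c=X.mean(0); nn=np.linalg.svd(X-c,full_matrices=False)[2][2]; nn*=np.sign(nn[2]); e=(X-c)@nn; X=X[abs(e)<max(.002,2*e.std())]
    h=np.cross([0,0,1.],nn); h/=np.linalg.norm(h); up=np.cross(nn,h) 
    if up[2]<0: up=-up
    print(n,"n",nn,"slope",np.degrees(np.arccos(nn[2])),"up",up,"rms",e.std(),len(X),"c",c)
    on=abs((P-c)@nn)<.01
    w=m&on&(R>120)&(G>120)&(B>110); y=m&on&(R>140)&(G>110)&(B<100)
    for k,q in(("white",w),("yel",y)):
        W=P[q]; print(k,len(W),np.median(W,0),W.mean(0)); 
    W=P[w]; md=np.median(P[w],0); W=W[np.linalg.norm(W-md,axis=1)<.055]
    ab=np.stack([(W-md)@up,(W-md)@h],1).astype(np.float32)
    (cx,cy),(a,b),_=cv2.fitEllipse(ab); s=md+cx*up+cy*h; s-=((s-c)@nn)*nn; print("spot",s,"axes",a,b)
    Y=P[y].mean(0)-s; print("mark rel up,h,n",Y@up,Y@h,Y@nn)
z=np.load("top.npz");z2=np.load("side.npz")
for n,box in(("top",(255,292,372,410)),("side",(280,332,245,285))):
    z=np.load(n+".npz"); im=z["im"].astype(int);P=z["P"];d=z["d"]
    r0,r1,c0,c1=box; p=P[r0:r1,c0:c1].reshape(-1,3); I=im[r0:r1,c0:c1].reshape(-1,3)
    t=p[(p[:,2]>.09)&(p[:,2]<.12)&(np.ptp(I,axis=1)<40)]; print(n,"top",len(t),t.mean(0),t.max(0),t.min(0))
    y=(I[:,0]>130)&(I[:,2]<90)&(I[:,1]>90); 
    for q in p[y]: print(np.round(q,3),end=" ")
    print()
    cv2.imwrite(f"pics/c_{n}.png",cv2.resize(z["im"][r0-20:r1+10,c0-20:c1+20,::-1],None,fx=8,fy=8,interpolation=2)[:600,:800])
ca=r.get_calibration("side")
```

```text
top n [-0.34028262 -0.02766492  0.93991616] slope 19.9625183676844 up [0.93682521 0.07616375 0.34140534] rms 0.0028828258150157605 2712 c [0.63060863 0.17944735 0.07266817]
white 39 [0.60733956 0.1551671  0.06704482] [0.60335116 0.17050479 0.06269898]
yel 31 [0.68585365 0.18243414 0.09253323] [0.68602961 0.17976407 0.09217458]
spot [0.63207208 0.17809417 0.07315816] axes 0.07471760362386703 0.07591580599546432
mark rel up,h,n 0.05716826883900155 0.0027078986857619336 -0.000533168928434021
side n [-0.34692143 -0.02067196  0.93766636] slope 20.336726750762242 up [0.93600614 0.05577367 0.34753677] rms 0.0014248349692523264 1842 c [0.62803342 0.17540839 0.07021304]
white 99 [0.5330104  0.14913291 0.03378408] [0.57688013 0.1627936  0.0498435 ]
yel 21 [0.68793363 0.18014064 0.09215987] [0.68031856 0.18766468 0.09051259]
spot [0.52982127 0.1491015  0.03329616] axes 0.00499837938696146 0.09323903918266296
mark rel up,h,n 0.162902016309827 -0.029543110073811003 0.0006420051144320912
top top 71 [ 0.49521805 -0.18530648  0.10148871] [ 0.51187936 -0.16808398  0.1102797 ] [ 0.48091998 -0.20249859
[... 2339 characters left out ...]
    0.009] [ 0.474 -0.102  0.011] [ 0.457 -0.095  0.004] [ 0.465 -0.102  0.009] [ 0.467 -0.098  0.005] [ 0.469 -0.098  0.004] [ 0.472 -0.103  0.009] [ 0.474 -0.103  0.008] [ 0.462 -0.098  0.002] [ 0.474 -0.104  0.003] [ 0.476 -0.101 -0.   ] [ 0.523 -0.158  0.026] [ 0.519 -0.159  0.025] [ 0.521 -0.164  0.03 ] [ 0.523 -0.163  0.029] [ 0.525 -0.162  0.027] [ 0.514 -0.188  0.052] [ 0.516 -0.164  0.027] [ 0.519 -0.163  0.026] [ 0.521 -0.164  0.027] [ 0.523 -0.164  0.026] [ 0.525 -0.161  0.023] [ 0.516 -0.166  0.026] [ 0.518 -0.166  0.026] [ 0.521 -0.168  0.027] [ 0.523 -0.168  0.027] [ 0.516 -0.171  0.028] [ 0.518 -0.17   0.026] [ 0.52  -0.168  0.024] [ 0.523 -0.163  0.019] [ 0.52  -0.169  0.022]
```

View pics/c_top.png

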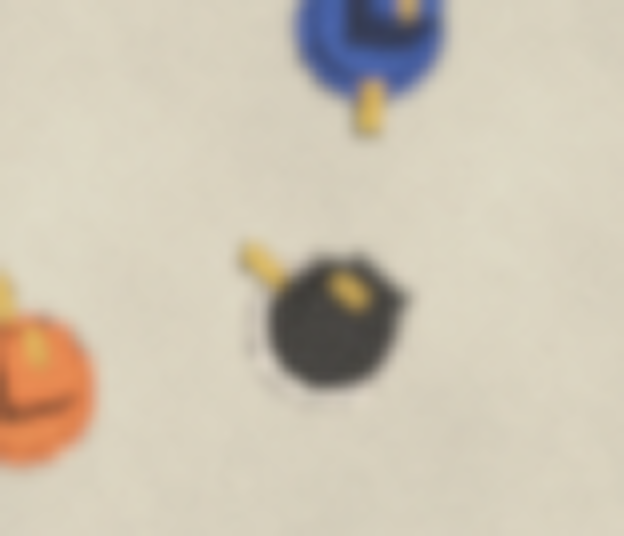

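servo_tool(turn=[[0, 0, -1.8], [0, 0, -3.6], [0, 0, -3.6], [0, 0, -3.6], [0, 0, -3.6], [0, 0, -3.6], [0, 0, -3.6], [0, 0, -3.6]], slide=[[0.75, -1.9, 0.2], [1.5, -3.8, 0.4], [2.25, -5.7, 0.7], [3, -7.6, 0.7], [3.75, -9.5, 0.7], [4.5, -11.4, 0.7], [5.25, -13.3, 0.7], [6, -15.2, 0.7]], hand=[1, 1, 1, 1, 1, 1, 1, 1])

```text
clock: 1.1
tcp_pos: [0.4688, 0.1522, 0.2523]
orientation: [-1.159, -2.92, -0.0]
contact_force: [0.5, 0.4, -0.1]
grip_width: 0.0855
gripper_force: 0.0
```

servo_tool(turn=[[0, 0, 0], [0, 0, 0], [0, 0, 0], [0, 0, 0], [0, 0, 0], [0, 0, 0], [0, 0, 0], [0, 0, 0]], slide=[[0.1, -1.9, 0], [0.2, -3.8, 0], [0.3, -5.7, 0], [0.4, -7.6, 0], [0.5, -9.5, 0], [0.5, -11.2, 0], [0.5, -11.2, 0], [0.5, -11.2, 0]], hand=[1, 1, 1, 1, 1, 1, 1, 1])

```text
clock: 2.1
tcp_pos: [0.4834, -0.1811, 0.2519]
orientation: [-1.159, -2.919, -0.0]
contact_force: [0.2, 0.0, -0.6]
grip_width: 0.0854
gripper_force: 0.0
```

Run:
```python
from h import *
o=r.get_obs(); print({k:o[k] for k in("clock","tcp_pos","orientation","joints")})
im,d,P=grab("wrist"); np.savez("w1",im=im,d=d,P=P); cv2.imwrite("pics/w1.png",im[...,::-1])
c=r.get_calibration("wrist"); print(c["R"],-np.array(c["R"]).T@c["t"])
```

```text
{'clock': 2.1, 'tcp_pos': array([ 0.48340639, -0.18113571,  0.25192957]), 'orientation': array([-1.15903672e+00, -2.91891589e+00, -4.23154058e-04]), 'joints': array([-0.24684861,  0.20741237,  0.56608635,  1.93583487, -0.12922237,
        1.03463045,  1.19069481])}
[[ 6.83195601e-01  7.30235343e-01  3.38911977e-04]
 [ 6.94628822e-01 -6.50025771e-01  3.08151418e-01]
 [ 2.25243358e-01 -2.10292275e-01 -9.51337263e-01]] [ 0.42612526 -0.12673996  0.39405832]
```

View pics/w1.png

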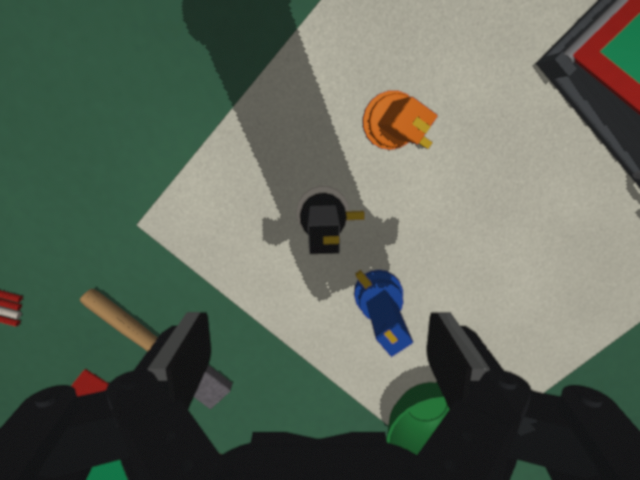

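The wrist view shows the gauge's top at about (324,240) and its nose along +x at (355,215). The fingers are already aligned with it in yaw.

Run:
```python
from h import *
z=np.load("w1.npz"); im=z["im"].astype(int);P=z["P"]
p=P[185:265,290:375].reshape(-1,3); I=im[185:265,290:375].reshape(-1,3)
t=p[(p[:,2]>.097)&(p[:,2]<.11)]; (c,s,a)=cv2.minAreaRect(t[:,:2].astype(np.float32)); print("top",len(t),t.mean(0),c,s,a)
y=(I[:,0]>90)&(I[:,2]<I[:,0]*.5)&(I[:,1]>60)
for lo,hi in((.012,.04),(.09,.12)):
    q=p[y&(p[:,2]>lo)&(p[:,2]<hi)]; m=q.mean(0); v=np.linalg.svd(q-m)[2][0]; print(len(q),m,np.degrees(np.arctan2(*(m-t.mean(0))[[1,0]])),"dir",np.degrees(np.arctan2(v[1],v[0])))
```

```text
top 966 [ 0.49571952 -0.18661515  0.10187934] (0.4960379898548126, -0.1871584951877594) (0.02545000985264778, 0.025684630498290062) 47.892704010009766
93 [ 0.51849158 -0.16268987  0.02724725] 46.41465783490436 dir 52.51546494974091
49 [ 0.50075866 -0.18297724  0.10256156] 35.826622035244 dir 48.492030678396034
```

servo_tool(turn=[[0, 0, 0.15], [0, 0, 0.15], [0, 0, 0.15], [0, 0, 0.15], [0, 0, 0.15], [0, 0, 0.15], [0, 0, 0.15], [0, 0, 0.15]], slide=[[0.42, -0.2, -0.5], [0.42, -0.2, -2], [0.42, -0.2, -3.5], [0.42, -0.2, -4.5], [0.42, -0.2, -5.5], [0.42, -0.2, -6.3], [0.42, -0.2, -6.8], [0.42, -0.2, -6.8]], hand=[1, 1, 1, 1, 1, 1, 1, 1])

```text
clock: 3.15
tcp_pos: [0.4959, -0.1867, 0.0476]
orientation: [-1.137, -2.926, -0.0]
contact_force: [0.1, 0.2, 0.7]
grip_width: 0.0852
gripper_force: 0.0
```

servo_tool(turn=[[0, 0, 0], [0, 0, 0], [0, 0, 0], [0, 0, 0], [0, 0, 0], [0, 0, 0], [0, 0, 0], [0, 0, 0]], slide=[[0, 0, 0], [0, 0, 0], [0, 0, 0], [0, 0, 0], [0, 0, 0], [0, 0, 0], [0, 0, 0], [0, 0, 0]], hand=[0.6, 0.4, 0.25, 0.1, 0, 0, 0, 0], squeeze=70)

```text
clock: 4.15
tcp_pos: [0.4966, -0.1879, 0.0484]
orientation: [1.14, 2.927, 0.0]
contact_force: [1.3, -0.0, 1.9]
grip_width: 0.0253
gripper_force: 71.1
```

servo_tool(turn=[[0, 0, 0], [0, 0, 0], [0, 0, 0], [0, 0, 0], [0, 0, 0], [0, 0, 0], [0, 0, 0], [0, 0, 0]], slide=[[0, 0, 0.4], [0, 0, 1.4], [0, 0, 2.6], [0, 0, 4], [0, 0, 5.2], [0, 0, 6.2], [0, 0, 6.7], [0, 0, 6.7]], hand=[0, 0, 0, 0, 0, 0, 0, 0])

```text
clock: 5.15
tcp_pos: [0.4962, -0.1878, 0.2498]
orientation: [1.14, 2.927, 0.001]
contact_force: [0.8, -0.2, -2.5]
grip_width: 0.0252
gripper_force: 70.6
```

servo_tool(turn=[[0, 0, -1.2], [0, 0, -2.4], [0, 0, -3.6], [0, 0, -4.8], [0, 0, -6], [0, 0, -7.2], [0, 0, -8.2], [0, 0, -8.6]], slide=[[0.3, 1.2, 0.4], [0.7, 2.7, 0.9], [1.2, 4.3, 1.5], [1.8, 6, 1.7], [2.4, 7.7, 1.7], [2.9, 9.3, 1.7], [3.3, 10.8, 1.7], [3.4, 11.6, 1.7]], hand=[0, 0, 0, 0, 0, 0, 0, 0])

```text
clock: 6.15
tcp_pos: [0.5974, 0.1636, 0.2976]
orientation: [-2.13, -2.306, 0.005]
contact_force: [-1.4, -0.2, -1.3]
grip_width: 0.0251
gripper_force: 70.8
```

servo_tool(turn=[[0, 0, 0], [0, 0, 0]], slide=[[0, 0, 0], [0, 0, 0]], hand=[0, 0])

```text
clock: 6.4
tcp_pos: [0.5977, 0.1586, 0.2991]
orientation: [-2.135, -2.305, 0.004]
contact_force: [-0.2, -0.7, -2.2]
grip_width: 0.0251
gripper_force: 70.8
```

Run:
```python
from h import *
o=r.get_obs(); print({k:o[k] for k in("clock","tcp_pos","orientation","joints","contact_force")})
im,d,P=grab("wrist"); np.savez("w2",im=im,d=d,P=P,tcp=o["tcp_pos"],rv=o["orientation"]); cv2.imwrite("pics/w2.png",im[...,::-1])
```

```text
{'clock': 6.4, 'tcp_pos': array([0.59770324, 0.15860482, 0.2991238 ]), 'orientation': array([-2.13468449, -2.30469672,  0.00399212]), 'joints': array([-0.77173715,  0.36013625,  0.54809876,  1.64321148, -0.19727025,
        1.19639379, -0.10272982]), 'contact_force': array([-0.24091443, -0.72488428, -2.16359628])}
```

View pics/w2.png

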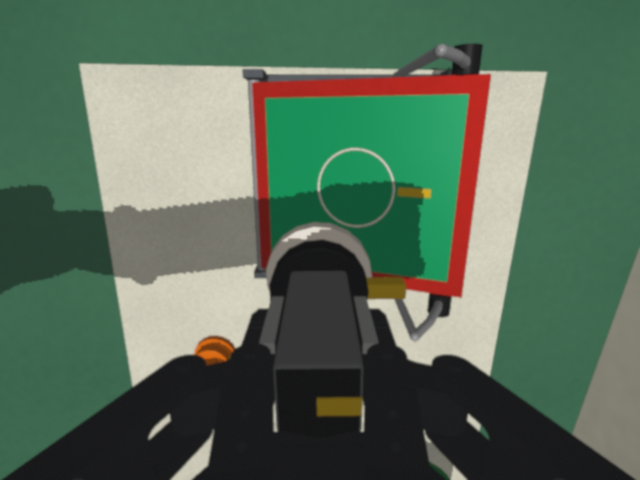

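The wrist view shows the gauge held upright. The circle is at about (357,187), the mark at (414,193), and the nose points right at (386,288). I'll refine the panel pose, check the gauge's tilt in the hand, and work out the target.

```bash
cat > fit.py <<'E'
from h import *
from scipy.spatial.transform import Rotation as Ro
z=np.load("w2.npz"); im=z["im"].astype(int);P=z["P"]; d=z["d"]
R,G,B=im[...,0],im[...,1],im[...,2]
m=np.zeros((480,640),bool); m[95:285,262:472]=1; m&=(d>0)&(P[...,2]>.035)
m0=m.copy(); m0[215:,255:415]=0
X=P[m0&(G>1.8*R)]
for _ in range(4):
    c=X.mean(0); n=np.linalg.svd(X-c,full_matrices=False)[2][2]; n*=np.sign(n[2]); e=(X-c)@n; X=X[abs(e)<max(.0015,2.5*e.std())]
h=np.cross(n,[0,0,1.]); h=np.cross([0,0,1.],n); h/=np.linalg.norm(h); up=np.cross(h,n); up*=np.sign(up[2]); h=np.cross(n,up)
on=m0&(abs((P-c)@n)<.008)
w=on&(R>.75*G)&(B>.7*G)
W=P[w]; md=np.median(W,0); W=W[np.linalg.norm(W-md,axis=1)<.055]
ab=np.stack([(W-md)@up,(W-md)@h],1).astype(np.float32)
(cx,cy),ax,_=cv2.fitEllipse(ab); s=md+cx*up+cy*h; s-=((s-c)@n)*n
y=on&(R>100)&(B<.5*R); Y=P[y].mean(0)-s
# foreshortened edges: red/green boundary direction
E
cat > t.py <<'E'
from fit import *
print("slope",np.degrees(np.arccos(n[2])),"n",n,"rms",e.std(),len(X),"upaz",np.degrees(np.arctan2(up[1],up[0])))
print("spot",s,ax,len(W),"mark",len(P[y]),Y@up,Y@h,Y@n,"mark az err deg",np.degrees(np.arctan2(Y@h,Y@up)))
# hinge-side and top edges of green
g=(G>1.8*R)&on
L=[];Rr=[]
for v in range(110,200):
    u=np.where(g[v])[0]
    if len(u)>50: L.append(P[v,u[0]]);Rr.append(P[v,u[-1]])
for q in(L,Rr):
    q=np.array(q)-s; f=cv2.fitLine(np.stack([q@up,q@h],1).astype(np.float32),cv2.DIST_HUBER,0,.01,.01).ravel(); print("edge angle from h",np.degrees(np.arctan(f[0]/f[1])))
T=Ro.from_rotvec(z["rv"]); tcp=z["tcp"]; print("tool axes\n",T.as_matrix().round(4))
q=P[285:360,290:350].reshape(-1,3); q=q[q[:,2]>0]; q=T.inv().apply(q-tcp)
for _ in range(3):
    cc=q.mean(0); fn=np.linalg.svd(q-cc,full_matrices=False)[2][2]; ee=(q-cc)@fn; q=q[abs(ee)<2.5*ee.std()]
print("grip face in tool: c",cc,"n",fn,"rms",ee.std(),len(q))
E
python3 t.py
```

```text
slope 20.164661246418326 n [-0.34364643 -0.02717572  0.93870582] rms 0.0006995399131223085 23214 upaz 4.521567895860843
spot [0.7285443  0.16617982 0.10819169] (0.01228677574545145, 0.1003715917468071) 1624 mark 3376 -0.043055166624733195 0.01257283406058924 -0.00021794970805024674 mark az err deg 163.7213061153673
edge angle from h 0.24013327
edge angle from h 0.17571777
tool axes
 [[-0.0765  0.9971 -0.0019]
 [ 0.9971  0.0765 -0.0017]
 [-0.0016 -0.002  -1.    ]]
grip face in tool: c [ 0.01296255  0.00066032 -0.02668913] n [ 9.99948739e-01 -1.00974731e-02  7.49265598e-04] rms 0.00032002736720358147 4407
```

```bash
cat > t2.py <<'E'
from fit import *
b=np.zeros_like(on); b[140:236,308:400]=1; b[218:,:]=0
V=im.astype(float)
w=on&b&(R>.8*G)&(B>.75*G); W=P[w]
md=W.mean(0)
A=np.stack([(W-md)@up,(W-md)@h],1)
from scipy.optimize import least_squares
f=least_squares(lambda p:np.hypot(*(A-p[:2]).T)-p[2],[0,0,.037],loss="soft_l1",f_scale=.001).x
s=md+f[0]*up+f[1]*h; s-=((s-c)@n)*n
b[:]=0; b[180:205,394:436]=1
yy=P[on&b&(R>.7*G)&(B<.6*R)]; Y=yy.mean(0)-s
print("spot",s,"r",f[2],len(W),"mark",len(yy),Y@up,Y@h,"az err",np.degrees(np.arctan2(Y@h,Y@up)))
Rt=np.stack([h,up,-n],1)  # tool x~+y, y~up, z into panel
if np.linalg.det(Rt)<0: print("LH")
T=Ro.from_rotvec(z["rv"]); D=Ro.from_matrix(Rt)*T.inv()
print("turn units",np.degrees(D.as_rotvec())/5)
for g in(.06,.03,.01,0,-.003):
    t=s+n*(.0484+g); print(g,t,(t-z["tcp"])/.03)
print("n/30mm per mm",n*.001/.03)
E
python3 t2.py
```

```text
spot [0.63199059 0.17555624 0.07311624] r 0.037867656567324735 498 mark 295 0.05714495827764659 -0.00020838962227966065 az err -0.20893869353766908
turn units [ 0.33304885 -4.04198542  0.02999857]
0.06 [0.59473932 0.17261039 0.17487195] [-0.0987975   0.46685252 -4.14172848]
0.03 [0.60504871 0.17342567 0.14671078] [ 0.24484893  0.49402824 -5.0804343 ]
0.01 [0.61192164 0.17396918 0.12793666] [ 0.47394656  0.51214539 -5.70623818]
0 [0.6153581  0.17424094 0.1185496 ] [ 0.58849537  0.52120397 -6.01914011]
-0.003 [0.61638904 0.17432247 0.11573348] [ 0.62286001  0.52392154 -6.1130107 ]
n/30mm per mm [-0.01145488 -0.00090586  0.03129019]
```

servo_tool(turn=[[0.06, -0.8, 0], [0.14, -1.8, 0], [0.22, -2.8, 0.02], [0.3, -3.6, 0.03], [0.33, -4.04, 0.03], [0.33, -4.04, 0.03], [0.33, -4.04, 0.03], [0.33, -4.04, 0.03]], slide=[[0, 0.1, -0.3], [0, 0.2, -1], [-0.05, 0.35, -1.9], [-0.1, 0.47, -2.9], [-0.1, 0.47, -3.6], [-0.1, 0.47, -4.14], [-0.1, 0.47, -4.14], [-0.1, 0.47, -4.14]], hand=[0, 0, 0, 0, 0, 0, 0, 0])

```text
clock: 7.45
tcp_pos: [0.5964, 0.1739, 0.1772]
orientation: [1.953, 2.113, 0.381]
contact_force: [0.7, 1.1, -1.1]
grip_width: 0.0255
gripper_force: 70.7
```

servo_tool(turn=[[0, 0, 0], [0, 0, 0], [0, 0, 0], [0, 0, 0]], slide=[[0.1, 0, -0.3], [0.34, 0.03, -0.93], [0.46, 0.04, -1.25], [0.46, 0.04, -1.25]], hand=[0, 0, 0, 0])

```text
clock: 7.95
tcp_pos: [0.6089, 0.1751, 0.1379]
orientation: [1.953, 2.115, 0.377]
contact_force: [-0.6, -0.2, -0.9]
grip_width: 0.0251
gripper_force: 70.8
```

```bash
cat >> t2.py <<'E'
print("--- now")
o=r.get_obs(); T=Ro.from_rotvec(o["orientation"]); D=Ro.from_matrix(Rt)*T.inv()
q=o["tcp_pos"]-s-n*.0484; print("gap,up,h mm",1e3*np.array([q@n,q@up,q@h]),"turn left",np.degrees(D.as_rotvec())/5,"F",o["contact_force"],o["contact_force"]@n,"clk",o["clock"])
for g in(.004,0,-.002,-.003,-.004): print(g,(s+n*(.0484+g)-o["tcp_pos"])/.03)
E
python3 t2.py | sed -n '/now/,$p'
python3 - <<'E'
from h import *
im,d,P=grab("wrist"); np.savez("w3",im=im,d=d,P=P); cv2.imwrite("pics/w3.png",im[...,::-1])
E
```

```text
--- now
gap,up,h mm [20.31861542  0.7287383   1.37324613] turn left [-0.00312656  0.00716119 -0.0099521 ] F [-0.56065549 -0.17006095 -0.92536286] -0.6713547077511887 clk 7.95
0.004 [ 0.16780504 -0.03264768 -0.51898631]
0 [ 0.21362456 -0.02902425 -0.64414709]
-0.002 [ 0.23653432 -0.02721253 -0.70672748]
-0.003 [ 0.2479892  -0.02630667 -0.73801767]
-0.004 [ 0.25944408 -0.02540082 -0.76930786]
```

View pics/w3.png

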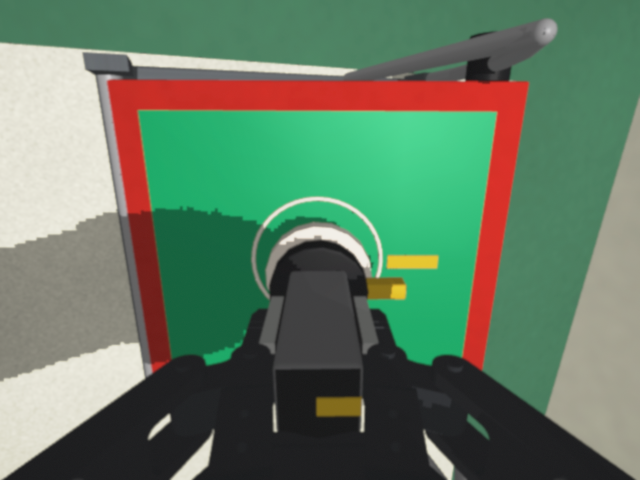

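The wrist view shows the foot under the gauge at about (320,250), inside the circle (centre column 317), with the nose and mark aligned. Next I'll descend slowly.

servo_tool(turn=[[0, 0, 0], [0, 0, 0], [0, 0, 0], [0, 0, 0], [0, 0, 0], [0, 0, 0]], slide=[[0.05, -0.02, -0.17], [0.1, -0.03, -0.34], [0.14, -0.03, -0.45], [0.17, -0.03, -0.52], [0.19, -0.03, -0.58], [0.19, -0.03, -0.58]], hand=[0, 0, 0, 0, 0, 0])

```text
clock: 8.75
tcp_pos: [0.6147, 0.1746, 0.1211]
orientation: [1.952, 2.115, 0.379]
contact_force: [-0.6, -0.2, -2.2]
grip_width: 0.0254
gripper_force: 70.8
```

```bash
python3 t2.py | sed -n '/now/,$p'
```

```text
--- now
gap,up,h mm [2.61362787 0.27659826 0.4131376 ] turn left [-0.01171664  0.01836485 -0.01558145] F [-0.60352659 -0.19967492 -2.22069901] -1.8717570056156891 clk 8.75
0.004 [-0.02342296 -0.01566655  0.04020156]
0 [ 0.02239657 -0.01204312 -0.08495921]
-0.002 [ 0.04530633 -0.0102314  -0.1475396 ]
-0.003 [ 0.05676121 -0.00932554 -0.1788298 ]
-0.004 [ 0.06821609 -0.00841969 -0.21011999]
```

servo_tool(turn=[[0, 0, 0], [0, 0, 0], [0, 0, 0], [0, 0, 0], [0, 0, 0]], slide=[[0.01, 0, -0.03], [0.02, -0.01, -0.06], [0.03, -0.01, -0.09], [0.045, -0.01, -0.13], [0.045, -0.01, -0.13]], hand=[0, 0, 0, 0, 0])

```text
clock: 9.38
tcp_pos: [0.6161, 0.1746, 0.1176]
orientation: [1.952, 2.115, 0.38]
contact_force: [-3.3, 1.0, 5.5]
grip_width: 0.0255
gripper_force: 71.6
```

```bash
python3 t2.py | sed -n '/now/,$p'
```

```text
--- now
gap,up,h mm [-1.21302099  0.4063346   0.30056498] turn left [-0.01767802  0.02234798 -0.01810236] F [-3.34678844  0.95638668  5.47978225] 6.268024878287341 clk 9.375
0.004 [-0.07159943 -0.01571223  0.15844739]
0 [-0.0257799  -0.0120888   0.03328662]
-0.002 [-0.00287014 -0.01027708 -0.02929377]
-0.003 [ 0.00858474 -0.00937123 -0.06058397]
-0.004 [ 0.02003962 -0.00846537 -0.09187416]
```

servo_tool(turn=[[0, 0, 0], [0, 0, 0], [0, 0, 0], [0, 0, 0], [0, 0, 0], [0, 0, 0]], slide=[[0, 0, 0], [0, 0, 0], [0, 0, 0], [0, 0, 0], [0, 0, 0], [0, 0, 0]], hand=[0, 0, 0, 0, 0, 0])

```text
clock: 10.12
tcp_pos: [0.6162, 0.1746, 0.1174]
orientation: [1.952, 2.115, 0.38]
contact_force: [-3.6, 2.4, 5.9]
grip_width: 0.0252
gripper_force: 71.6
```

```bash
python3 t2.py | sed -n '/now/,/gap/p'
python3 - <<'E'
from h import *
from scipy.spatial.transform import Rotation as Ro
o=r.get_obs(); im,d,P=grab("wrist"); cv2.imwrite("pics/w4.png",im[...,::-1])
T=Ro.from_rotvec(o["orientation"]); q=T.inv().apply(P[285:360,290:350].reshape(-1,3)-o["tcp_pos"])
for _ in range(3):
    cc=q.mean(0); fn=np.linalg.svd(q-cc,full_matrices=False)[2][2]; ee=(q-cc)@fn; q=q[abs(ee)<2.5*ee.std()]
print("face",cc,fn)
X=P[120:200,160:480].reshape(-1,3); I=im[120:200,160:480].reshape(-1,3).astype(int); X=X[I[:,1]>1.8*I[:,0]]
c=X.mean(0); n=np.linalg.svd(X-c,full_matrices=False)[2][2]; n*=np.sign(n[2]); print("panel n",n,"angle tool-panel deg",np.degrees(np.arccos(abs(n@T.as_matrix()[:,2]))))
E
```

```text
--- now
gap,up,h mm [-1.34625852  0.43018072  0.27144657] turn left [-0.01588831  0.02369141 -0.01782461] F [-3.63767512  2.36861562  5.86935098] 6.695299131059454 clk 10.125
face [ 0.01310982  0.00043732 -0.02672229] [ 9.99951499e-01 -9.84834165e-03  9.60962572e-05]
panel n [-0.09440758 -0.88601144  0.45395037] angle tool-panel deg 61.04567508398727
```

View pics/w4.png

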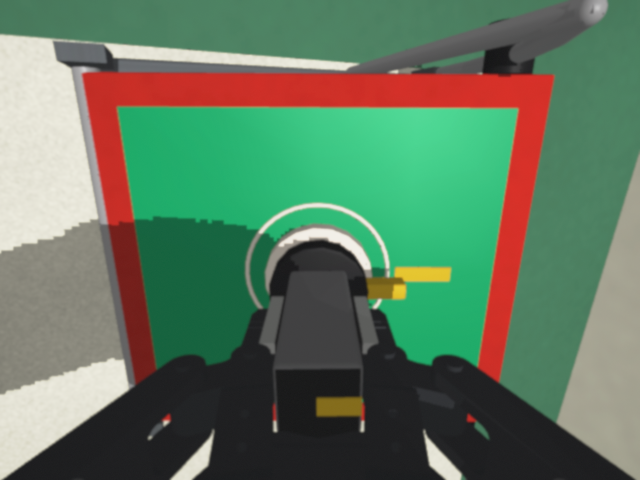

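The final view shows the foot (column about 320) concentric with the ring (columns 246–389) to within about 2 mm, and the nose lined up with the mark. The push is about 8 N and steady.

```bash
python3 -c "
from bench import r
print(r.hand_in())"
```

```text
the job is handed in; nothing more can be done
None
```

I handed the job in at about 10 s with the gauge gripped and pressed on the panel with about 8 N. By my measurements the foot was within about 2 mm of the circle's centre, flush to about 0.3°, and the nose pointed at the mark; hand-in returned no verdict.

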